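# Hold a cell carrier home against its sprung plunger

### The job

Pick up the four-cell carrier standing on the bench, set it down upright in whichever lane of the two-lane loading bed is empty (the small two-cell carrier occupies the other), and push it along that lane against the sprung plunger until its end face sits squarely against the hard stop. Push steadily, do not ram the stop, and finish while still holding it firmly home there: do not let go, because the spring would push it back out. Leave the two-cell carrier and everything else on the bench where they are.

Things in the scene. Friction and masses are not known exactly. Their poses are not given: they have to be found in the camera images.
- carrier: Loose four-cell carrier to load, plain aluminium, 0.18 to 0.3 kg: upright body 80 long (its x) x 28 wide (y) x 60 high on a foot flange 80 x 40 x 10 high; four small capped glass cuvettes in a row on top, to 72 mm. Origin: centre of the underside, z up. Either end may go first. Grip the 28 mm width from above, or push the flat end face.
- carrier_center (a point): Centre of the four-cell carrier: mid length and width, 36 mm above its underside; axes as the carrier's (x along the 80 mm length).
- parked_center (a point): Centre of the loose two-cell carrier (36 mm above its underside), which stands in one of the two lanes, left or right, at the entry end: same section as the four-cell one but 60 long, with two cuvettes. Its position tells which lane is taken. Leave it alone.
- bed: Loading bed, fixed at a varying place and yaw: black anodised plate 220 x 180 x 8 mm. Origin on the bench; x along the lanes, from entry to stops, y left; plate spans x -90 to +130. Two lanes, centre lines at y = +55 (left) and -55 (right): floor 8 above the bench, between rails 46 apart, topping at 18, from x = -80 to +80. A carrier centred at x = -20 stands clear of the plunger.
- stop_left: Hard stop of the left lane, fixed to the bed (x = +80): two steel uprights 16 wide, 60 high, 18 apart, the plunger between them. Origin on the lane floor (8 mm above the bench), on the lane's centre line, in the plane of the stop faces that the carrier's end must meet; axes as the bed's. A four-cell carrier fully home has its centre at x = -40 here.
- stop_right: Hard stop of the right lane, the same as the left one.
- plunger_left (a joint): Travel (m) of the left lane's sprung brass plunger, 43 mm above the bench, 16 mm wide tip, sliding along bed +x: 0 standing out 14 mm ahead of the stop faces, 0.014 pushed flush with them. Spring 2.8 N at 0, 0.35 N more per mm, 7.7 N when flush; it could go on to 0.022, so the stop, not the plunger, ends the push.
- plunger_right (a joint): Travel of the right lane's sprung plunger (m), the same as the left one.
- rack: Clear tube rack with purple tubes, fixed, 75 x 110 x 50 high; origin under its centre.
- beaker: Loose glass beaker, 70 across, 85 high; origin under its centre.
- reagent: Loose amber bottle, 60 across, 130 high; origin under its centre.
- vial: Loose small white jar, 36 across, 60 high; origin under its centre.
- cuvette_box: Loose cardboard box, 90 x 60 x 30 high; origin under its centre.

How it is judged (in metres and radians):
On the way:
1. the four-cell carrier stands upright in the empty lane, on its floor, between the rails (z of carrier_center in the frame of bed between 0.04 and 0.0475 m and angle between carrier_center's own z axis and vertical below 0.07 rad and angle between the x axis of carrier_center and the x axis of bed, either way round below 0.08 rad and (y of carrier_center in the frame of bed between 0.049 and 0.061 m or y of carrier_center in the frame of bed between -0.061 and -0.049 m) and x of carrier_center in the frame of bed above -0.07 m), for 0.1 s.
At the end, for the whole second after the job is handed in: The robot still touches the four-cell carrier, which stands still on the empty lane's floor (6 mm sideways, 4 degrees), its end within 2.5 mm of the stop faces, pressing the stop with 0.5 to 25 N, plunger in by over 12 mm; the two-cell carrier within 15 mm of its start (z of carrier_center in the frame of bed between 0.04 and 0.0475 m and angle between carrier_center's own z axis and vertical below 0.07 rad and angle between the x axis of carrier_center and the x axis of bed, either way round below 0.08 rad and ((y of carrier_center in the frame of bed between 0.049 and 0.061 m and x of carrier_center in the frame of stop_left above -0.0425 m and value of joint plunger_left above 0.012 m and contact force between carrier and stop_left between 0.5 and 25 N) or (y of carrier_center in the frame of bed between -0.061 and -0.049 m and x of carrier_center in the frame of stop_right above -0.0425 m and value of joint plunger_right above 0.012 m and contact force between carrier and stop_right between 0.5 and 25 N)) and contact force between any of the fingers, the arm and carrier above 0.5 N and linear speed of carrier below 0.02 m/s and distance of parked_center from where it was at the start of the episode below 0.015 m); the arm keeps its last pose, push and grip.
It fails at once if the hard stop is rammed (over 50 N) (contact force between carrier and stop_left above 50 N or contact force between carrier and stop_right above 50 N).
It fails at once if the two-cell carrier is moved by more than 15 mm (distance of parked_center from where it was at the start of the episode above 0.015 m).
It fails at once if the beaker, amber bottle, white jar or cardboard box is moved by more than 30 mm or tipped (distance of any of beaker, reagent, vial, cuvette_box from where it was at the start of the episode above 0.03 m or angle between any of beaker, reagent, vial, cuvette_box's own z axis and vertical above 0.4 rad).
It also fails if it takes over 48 s, if anything falls off the work surface, if the arm or the gripper's body presses on something with over 40 N, if the wrist force passes 120 N, or if a joint passes its speed limit or range.

### The arm

A 6-joint arm with a two-finger parallel gripper is mounted at the origin on the work surface. World frame = base frame: x ahead of the robot, y to its left, z up, the work surface at z = 0. Lengths are in m, angles in degrees, forces in N, time in s.
With the tool pointing down it reaches from about 0.3 to 0.825 m from the base axis. Payload 5.4 kg.
Tool frame: the origin (TCP) lies on the centre line of the jaws, within the pads' length; the fingertips stand 8 mm ahead of it and the grasp point (between the pads) lies 11 mm behind it (bot.tip_extent is the distance from the TCP to the fingertips, in m); z points along the fingers, y is the line along which they close (so a half turn about z gives the same grasp; the last joint's range is limited). The gripper opens to 92 mm and grips with 3 to 60 N. Pads are 20 mm wide; open, the fingers measure 128 mm over their backs; the gripper's body (75 mm by 189 mm) begins 69 mm behind the grasp point.
Start: joints at [55.514, 9.076, 91.501, -0, 79.423, -12.038], TCP at [0.22, 0.531, 0.223] pointing down, gripper open.
Joint ranges: [-166.64, 166.64], [-54.1, 131.32], [10.49, 154.53], [-73.88, 253.88], [9.74, 151.15], [-171.62, 171.62]. Speed limits (degrees/s): [147.25, 147.25, 180, 180, 180, 180].

### API

Orientations are given as a 3x3 rotation matrix whose columns are the frame's x, y, z axes.
In Python, from plant import bot gives the robot as it stands. The module is installed in compiled form; this text tells all that it offers.
- The arm moves only by the tool jog_arm, never from a script. Its argument "plan" is a list of rows, each a list of 3 entries, a list of its own where there are three numbers: the shift along the tool's x, y, z in cm, then the turn, a rotation vector about the tool's x, y, z in rad, then the opening, from 0 (shut) to 1 (fully open). A call has 1 to 20 rows; each row shifts and turns the commanded pose from where the row before left it, along the tool's axes as they then stand; what a row does not reach is not made up. A row lasts 1/10 s, in which the tool goes at most 50 mm and 8.59 degrees, less where a joint would pass 70% of its speed; a pose out of reach is approached as far as the arm can. A call with a gripper value outside its range is refused whole. The fingers move at their own pace and stop on an object; "force" is the grip in N (left out, the last holds). Time passes only in rows, so rows that do not move let the fingers close. It gives the time, the measured TCP pose, the force, the opening and the grip force at its end, in the units of the state.
- bot.get_state(): the state, without advancing time (a new reading comes with each control period).
- bot.camera(name): name is "side" or "top" or "wrist"; returns the picture (480x640x3 uint8, blue, green, red); there is no depth.
- bot.camera_info(name): a dict with "fov_y" (degrees; the focal length in pixels is half the picture's height over the tangent of half this angle, whatever the lens; pixels are square), "cx", "cy" (the principal point, pixels), "R" (3x3) and "t" (3): a world point X has camera coordinates R X + t. Camera axes: x right, y down, z forward; pixel columns grow to the right and rows downward; lengths in m; the calibration is good to about 2 mm. A picture is of the moment at which its call begins: read the wrist's pose just before it. camera_info takes no time and is no camera call; for the wrist camera it gives the pose at the moment of the call.
- bot.close_job(): hands the job in; it is judged then, once.
The state is a dict: "t": time; "joint_positions": joint angles; "qd": joint speeds; "joint_efforts": joint torques, N m; "ee_pos": TCP position; "orientation": TCP orientation; "force": force on the tool from outside, world axes, zero at the start; "torque": the same for the moment, N m; "width": opening from 0.0 (shut) to 1.0 (fully open); "finger_force": force on a finger pad.
Only numpy, scipy, OpenCV 4.12 (cv2) and the standard library are available. Lean on these libraries where they do the work, as an engineer would, in place of code of your own. Each camera call takes 0.05 s, during which the arm holds its last target. There are 200 camera calls.

## Working session

There is one attempt and no reset: what is moved stays moved. The work goes in short steps, Python scripts to look and compute and a tool call to move; the robot and the scene stay as the last step left them, time stands still between calls to the robot, and variables do not carry over. Pictures are saved under pics/ and viewed, at most 10 in all, crops included, and the job is handed in when it is done.

Besides the shell and the picture viewer there is one more tool, called after "Call:" by a JSON object that holds its "name" and its "arguments". jog_arm: Moves the arm, as the interface text tells. Its arguments: {"type":"object","properties":{"plan":{"type":"array","items":{"type":"array"}},"force":{"type":"number"}},"required":["plan"]}

```bash
mkdir -p pics; python3 - <<'E'
from plant import bot
import cv2,numpy as np
s=bot.get_state();print(s['t'],s['ee_pos'],np.round(s['orientation'],3),s['width'],bot.tip_extent)
for n in("top","side"):
    cv2.imwrite(f"pics/{n}0.png",bot.camera(n));print(n,bot.camera_info(n))
E
```

```text
0.0 [0.21922437 0.5309191  0.22164078] [[-0.924  0.382 -0.001]
 [ 0.382  0.924 -0.002]
 [ 0.    -0.002 -1.   ]] 0.9992745483849199 0.008
top {'fov_y': 55.52712645279108, 'cx': 310.5755308652829, 'cy': 237.49472809063397, 'R': array([[ 0.02088944, -0.99975642,  0.00712312],
       [-0.99619478, -0.02141694, -0.0844824 ],
       [ 0.08461438, -0.00533122, -0.99639951]]), 't': array([-0.00721705,  0.58040353,  1.28573215])}
side {'fov_y': 51.20085742436282, 'cx': 316.9790236559398, 'cy': 239.13639183451835, 'R': array([[-0.9970064 , -0.07689777, -0.00806001],
       [-0.03608498,  0.55496473, -0.83109086],
       [ 0.06838205, -0.82831206, -0.55607825]]), 't': array([0.57878265, 0.06518167, 1.1097993 ])}
```

View pics/top0.png

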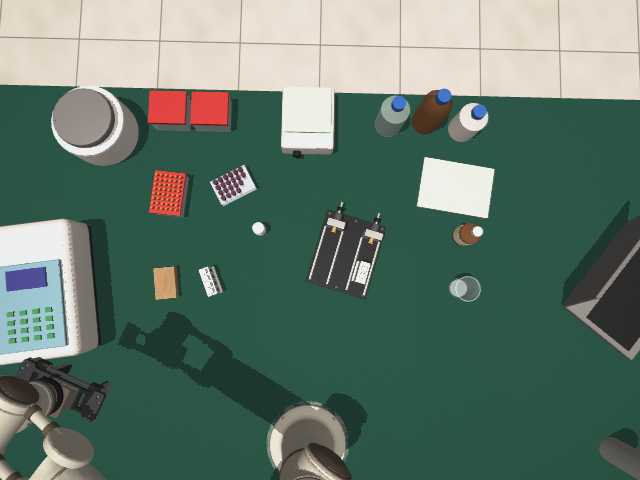

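View pics/side0.png

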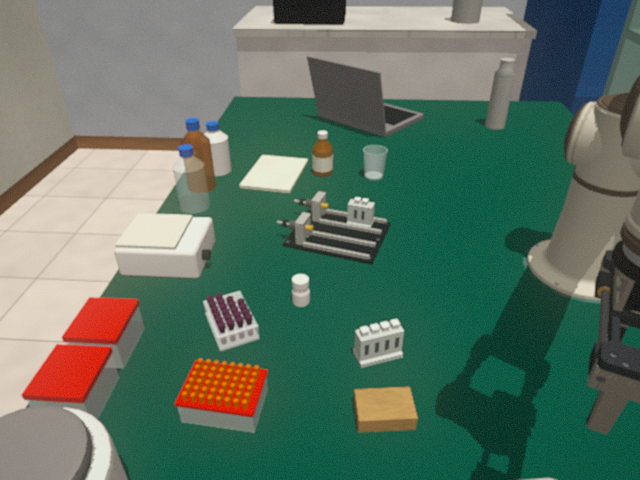

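The top view shows the two-cell carrier in the right lane at (362,271), so the left lane is empty. The four-cell carrier is at (209,281) and the bed at about (346,253). I'll crop both for measurement.

```bash
python3 - <<'E'
import cv2,numpy as np
a=cv2.imread("pics/top0.png")
l=cv2.resize(a[250:310,185:235],None,fx=8,fy=8,interpolation=2)
r=cv2.resize(a[195:305,300:400],None,fx=5,fy=5,interpolation=2)
c=np.zeros((560,800,3),np.uint8);c[:480,:300]=l[:,50:350];c[:550,300:800]=r
cv2.imwrite("pics/crop.png",c)
E
```

```text
(no output)
```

View pics/crop.png

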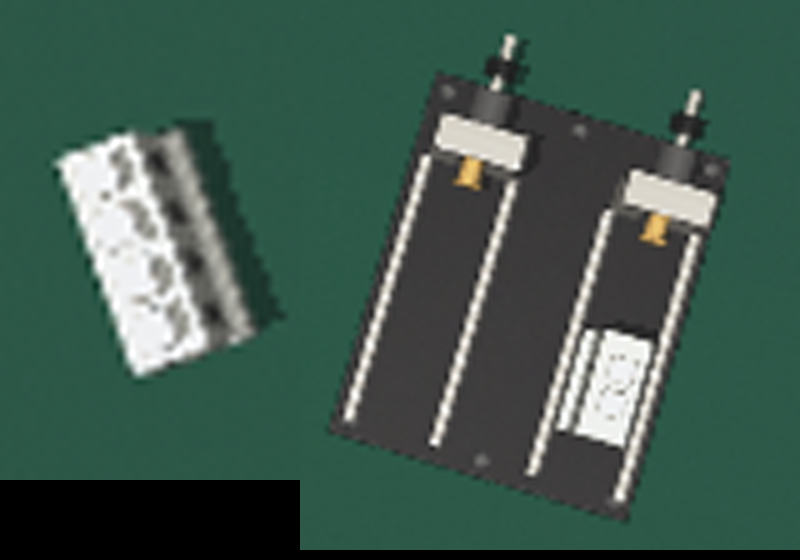

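The crop shows the left lane clear. Plate corners are at (438,73), (730,157), (628,520) and (330,432). The carrier's top corners are at (57,158), (132,132), (212,350) and (137,377).

```bash
cat > h.py <<'E'
import numpy as np,cv2
from plant import bot
def ray(ci,uv,z):
    f=240/np.tan(np.radians(ci['fov_y']/2));R=np.array(ci['R']);t=np.array(ci['t'])
    uv=np.atleast_2d(uv).astype(float)
    d=np.c_[(uv[:,0]-ci['cx'])/f,(uv[:,1]-ci['cy'])/f,np.ones(len(uv))]@R
    c=-R.T@t
    return c+d*((z-c[2])/d[:,2])[:,None]
def proj(ci,X):
    f=240/np.tan(np.radians(ci['fov_y']/2));p=np.atleast_2d(X)@np.array(ci['R']).T+ci['t']
    return p[:,:2]/p[:,2:]*f+[ci['cx'],ci['cy']]
def fit(model,P):  # 2D rigid: world = R(yaw) m + o
    m=np.array(model,float);P=P[:,:2];a=m-m.mean(0);b=P-P.mean(0)
    y=np.arctan2((a[:,0]*b[:,1]-a[:,1]*b[:,0]).sum(),(a*b).sum())
    R=np.array([[np.cos(y),-np.sin(y)],[np.sin(y),np.cos(y)]])
    o=P.mean(0)-R@m.mean(0);return o,np.degrees(y),np.abs(m@R.T+o-P).max()
E
python3 - <<'E'
from h import *
ci=bot.camera_info("top")
q=np.array([(438,73),(730,157),(628,520),(330,432)])
P=ray(ci,np.c_[300+(q[:,0]-300)/5,195+q[:,1]/5],.008)
print("bed",fit([(.13,.09),(.13,-.09),(-.09,-.09),(-.09,.09)],P))
q=np.array([(57,158),(132,132),(212,350),(137,377)])
P=ray(ci,np.c_[185+(q[:,0]+50)/8,250+q[:,1]/8],.063)
print("car",fit([(.04,.014),(.04,-.014),(-.04,-.014),(-.04,.014)],P))
for n,p in dict(rack=(233,185),jar=(259,229),box=(166,283)).items(): print(n,ray(ci,p,.05))
E
```

```text
bed (array([ 0.51714589, -0.0945541 ]), np.float64(-15.24801192255737), np.float64(0.0014219730187360335))
car (array([0.44842229, 0.28587745]), np.float64(22.144821410170874), np.float64(0.0007079923653490194))
rack [[0.72324567 0.22880892 0.05      ]]
jar [[0.59918028 0.15115345 0.05      ]]
box [[0.44229557 0.40559083 0.05      ]]
```

Call:
{"name": "jog_arm", "arguments": {"plan": [[[-3.05, -1.39, 0], [0, 0, 0], 0.65], [[-3.05, -1.39, 0], [0, 0, 0], 0.65], [[-3.05, -1.39, 0], [0, 0, 0], 0.65], [[-3.05, -1.39, 0], [0, 0, 0], 0.65], [[-3.05, -1.39, 0], [0, 0, 0], 0.65], [[-3.05, -1.39, 0], [0, 0, 0], 0.65], [[-3.05, -1.39, 0], [0, 0, 0], 0.65], [[-3.05, -1.39, 0], [0, 0, 0], 0.65], [[-3.05, -1.39, 0], [0, 0, 0], 0.65], [[-3.05, -1.39, 0], [0, 0, 0], 0.65], [[0, 0, 0], [0, 0, -0.13], 0.65], [[0, 0, 0], [0, 0, -0.13], 0.65], [[0, 0, 0], [0, 0, -0.13], 0.65], [[0, 0, 0], [0, 0, -0.13], 0.65], [[0, 0, 0], [0, 0, -0.13], 0.65], [[0, 0, 0], [0, 0, -0.13], 0.65], [[0, 0, 0], [0, 0, 0], 0.65], [[0, 0, 0], [0, 0, 0], 0.65]]}}

```text
t: 1.9
ee_pos: [0.4482, 0.2864, 0.2223]
orientation: [[-0.927, -0.376, -0.001], [-0.376, 0.927, -0.0], [0.001, 0.0, -1.0]]
force: [0.4, 0.6, -0.9]
width: 0.65
finger_force: 0.0
```

```bash
python3 - <<'E'
from h import *
s=bot.get_state();print(s['t'],s['ee_pos'],np.round(s['orientation'],3),np.round(s['joint_positions'],1),s['width'],s['force'])
ci=bot.camera_info("wrist");a=bot.camera("wrist");cv2.imwrite("pics/w1.png",a)
import pickle;pickle.dump(ci,open("w1.pkl","wb"));print(ci)
E
```

```text
1.9 [0.44819129 0.28639758 0.22227379] [[-0.927 -0.376 -0.001]
 [-0.376  0.927 -0.   ]
 [ 0.001  0.    -1.   ]] [ 19.6   2.7  98.4   0.   78.9 -92.5] 0.650411205528473 [ 0.4421345   0.59070821 -0.86109268]
{'fov_y': 62.78283173000596, 'cx': 316.73250891957576, 'cy': 245.01257126295437, 'R': array([[-3.74104216e-01,  9.27386668e-01, -6.40007013e-05],
       [ 8.93420687e-01,  3.60420974e-01,  2.68134663e-01],
       [ 2.48687579e-01,  1.00253128e-01, -9.63381440e-01]]), 't': array([-0.09819454, -0.53316488,  0.25164755])}
```

View pics/w1.png

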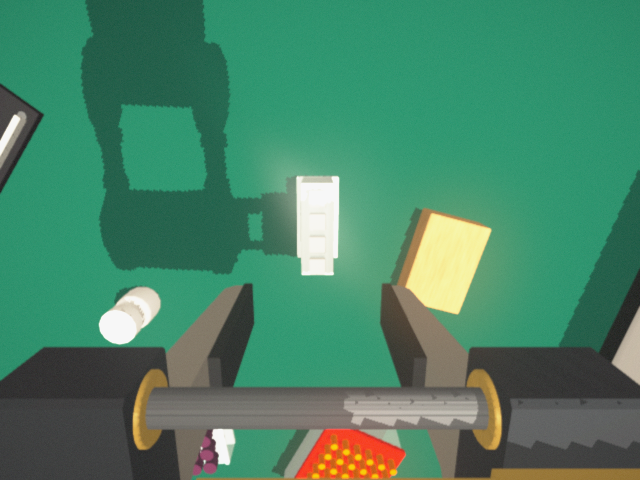

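The wrist view shows the carrier nearly aligned: flange corners are at (297,177), (339,177), (338,257) and (298,257). The box is to its right, with its near edge from (422,209) to (404,288).

```bash
python3 - <<'E'
from h import *
import pickle;ci=pickle.load(open("w1.pkl","rb"))
print(fit([(-.04,-.02),(-.04,.02),(.04,.02),(.04,-.02)],ray(ci,[(297,177),(339,177),(338,257),(298,257)],.01)))
P=ray(ci,[(302,272),(333,272)],.07);print("cuv end",P)
R=np.array(bot.get_state()['orientation']);p=bot.get_state()['ee_pos']
print("box in tool",np.round((ray(ci,[(422,209),(404,288)],.03)-p)@R,3))
print("flange in tool",np.round((ray(ci,[(297,177),(339,177),(338,257),(298,257)],.01)-p)@R,3))
E
```

```text
(array([0.44828841, 0.28805022]), np.float64(22.00866679018818), np.float64(0.00046021507673177364))
cuv end [[0.48515945 0.28811921 0.07      ]
 [0.47531807 0.31251394 0.07      ]]
box in tool [[ 0.012  0.097  0.192]
 [-0.066  0.085  0.192]]
flange in tool [[ 0.039 -0.018  0.212]
 [ 0.039  0.021  0.212]
 [-0.04   0.021  0.212]
 [-0.04  -0.019  0.212]]
```

Call:
{"name": "jog_arm", "arguments": {"plan": [[[0, 0.15, 3], [0, 0, 0], 0.65], [[0, 0, 3], [0, 0, 0], 0.65], [[0, 0, 3], [0, 0, 0], 0.65], [[0, 0, 3], [0, 0, 0], 0.65], [[0, 0, 3], [0, 0, 0], 0.65], [[0, 0, 2], [0, 0, 0], 0.65], [[0, 0, 1.2], [0, 0, 0], 0.65], [[0, 0, 1.0], [0, 0, 0], 0.65], [[0, 0, 0], [0, 0, 0], 0.65], [[0, 0, 0], [0, 0, 0], 0.2], [[0, 0, 0], [0, 0, 0], 0.2], [[0, 0, 0], [0, 0, 0], 0.2], [[0, 0, 0], [0, 0, 0], 0.2], [[0, 0, 0], [0, 0, 0], 0.2], [[0, 0, 0], [0, 0, 0], 0.2], [[0, 0, 0], [0, 0, 0], 0.2]], "force": 45}}

```text
t: 3.55
ee_pos: [0.4483, 0.2879, 0.0312]
orientation: [[-0.926, -0.379, 0.001], [-0.379, 0.926, 0.0], [-0.001, -0.0, -1.0]]
force: [-0.2, -1.1, 4.5]
width: 0.303
finger_force: 45.0
```

Call:
{"name": "jog_arm", "arguments": {"plan": [[[0, 0, -2], [0, 0, 0], 0.2], [[0, 0, -3], [0, 0, 0], 0.2], [[0, 0, -4], [0, 0, 0], 0.2], [[0, 0, -3], [0, 0, 0], 0.2], [[0.64, -3.25, 0], [0, 0, 0], 0.2], [[0.64, -3.25, 0], [0, 0, 0], 0.2], [[0.64, -3.25, 0], [0, 0, 0], 0.2], [[0.64, -3.25, 0], [0, 0, 0], 0.2], [[0.64, -3.25, 0], [0, 0, 0], 0.2], [[0.64, -3.25, 0], [0, 0, 0], 0.2], [[0.64, -3.25, 0], [0, 0, 0], 0.2], [[0.64, -3.25, 0], [0, 0, 0], 0.2], [[0.64, -3.25, 0], [0, 0, 0], 0.2], [[0.6, -3.2, 0], [0, 0, 0], 0.2], [[0, 0, 0], [0, 0, 0.131], 0.2], [[0, 0, 0], [0, 0, 0.131], 0.2], [[0, 0, 0], [0, 0, 0.131], 0.2], [[0, 0, 0], [0, 0, 0.131], 0.2], [[0, 0, 0], [0, 0, 0.131], 0.2], [[0, 0, 0], [0, 0, 0], 0.2]]}}

```text
t: 5.55
ee_pos: [0.511, -0.0362, 0.1495]
orientation: [[-0.965, 0.264, -0.002], [0.264, 0.965, 0.001], [0.002, 0.0, -1.0]]
force: [0.1, -0.5, -2.5]
width: 0.302
finger_force: 45.0
```

```bash
python3 - <<'E'
from h import *
s=bot.get_state();print(s['t'],s['ee_pos'],np.round(s['orientation'],3),s['width'],s['force'])
ci=bot.camera_info("wrist");a=bot.camera("wrist");cv2.imwrite("pics/w2.png",a)
import pickle;pickle.dump((ci,s),open("w2.pkl","wb"))
E
```

```text
5.55 [ 0.51098286 -0.03624791  0.14951841] [[-0.965  0.264 -0.002]
 [ 0.264  0.965  0.001]
 [ 0.002  0.    -1.   ]] 0.3016242415705306 [ 0.13362342 -0.50222681 -2.46864301]
```

View pics/w2.png

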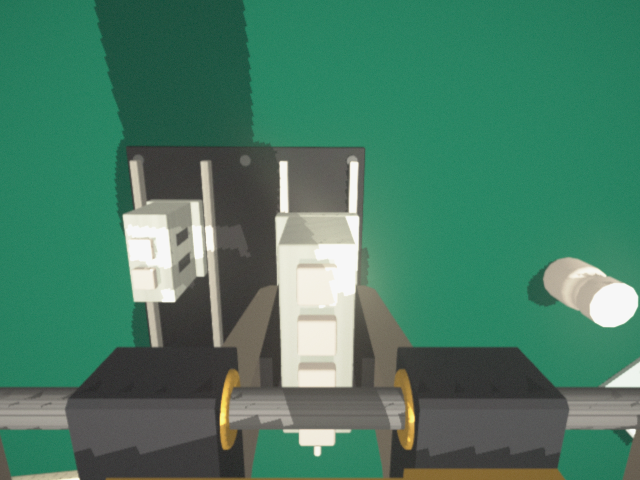

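The carrier is over the left lane. Plate entry corners are at (128,148) and (364,148). The left-lane rail ends are at x=280–288 and 349–357, v=162, and the carrier flange end is at x=277–358, v=213.

```bash
python3 - <<'E'
from h import *
import pickle;ci,s=pickle.load(open("w2.pkl","rb"))
R=np.array(s['orientation']);p=s['ee_pos']
def T(uv,z): return np.round((ray(ci,uv,z)-p)@R,4).tolist()
print("plate",T([(128,148),(364,148)],.008))
print("rails",T([(280,162),(288,162),(349,162),(357,162),(279,210),(288,210),(349,210),(357,210)],.018))
print("flange",T([(277,213),(358,213)],.1285), T([(277,213),(358,213)],.1185))
E
```

```text
plate [[0.0677, -0.1424, 0.1416], [0.0674, 0.0353, 0.1417]]
rails [[0.0578, -0.0273, 0.1316], [0.0578, -0.0214, 0.1316], [0.0578, 0.0234, 0.1316], [0.0578, 0.0293, 0.1316], [0.0221, -0.029, 0.1316], [0.0221, -0.0222, 0.1316], [0.0221, 0.0241, 0.1316], [0.022, 0.0302, 0.1316]]
flange [[0.0412, -0.0192, 0.0211], [0.0411, 0.0194, 0.0211]] [[0.0393, -0.0202, 0.0311], [0.0392, 0.0204, 0.0311]]
```

Call:
{"name": "jog_arm", "arguments": {"plan": [[[0, 0.1, 2], [0, 0, 0], 0.2], [[0, 0, 3], [0, 0, 0], 0.2], [[0, 0, 2.5], [0, 0, 0], 0.2], [[0, 0, 1.5], [0, 0, 0], 0.2], [[0, 0, 0.8], [0, 0, 0], 0.2], [[0, 0, 0.5], [0, 0, 0], 0.2], [[0, 0, 0.3], [0, 0, 0], 0.2], [[0, 0, 0], [0, 0, 0], 0.2], [[0, 0, 0], [0, 0, 0], 0.2]]}}

```text
t: 6.5
ee_pos: [0.5127, -0.0358, 0.0454]
orientation: [[-0.965, 0.263, 0.001], [0.263, 0.965, -0.0], [-0.001, -0.0, -1.0]]
force: [-0.7, 0.1, -2.5]
width: 0.302
finger_force: 45.0
```

Call:
{"name": "jog_arm", "arguments": {"plan": [[[0, 0, 0.3], [0, 0, 0], 0.2], [[0, 0, 0.15], [0, 0, 0], 0.2], [[0, 0, 0.05], [0, 0, 0], 0.2], [[0, 0, 0], [0, 0, 0], 0.2], [[0, 0, 0], [0, 0, 0], 0.2]]}}

```text
t: 7.0
ee_pos: [0.5121, -0.0356, 0.0396]
orientation: [[-0.965, 0.264, 0.0], [0.264, 0.965, 0.0], [-0.0, 0.0, -1.0]]
force: [0.4, -0.6, -3.0]
width: 0.304
finger_force: 45.0
```

Call:
{"name": "jog_arm", "arguments": {"plan": [[[0, 0, 0.04], [0, 0, 0], 0.2], [[0, 0, 0], [0, 0, 0], 0.2], [[0, 0, 0], [0, 0, 0], 0.2]]}}

```text
t: 7.3
ee_pos: [0.5121, -0.0356, 0.0393]
orientation: [[-0.965, 0.264, 0.0], [0.264, 0.965, -0.0], [-0.0, -0.0, -1.0]]
force: [0.8, 0.5, -2.4]
width: 0.3
finger_force: 45.0
```

Call:
{"name": "jog_arm", "arguments": {"plan": [[[0, 0, 0.06], [0, 0, 0], 0.2], [[0, 0, 0], [0, 0, 0], 0.2], [[0, 0, 0], [0, 0, 0], 0.2]]}}

```text
t: 7.6
ee_pos: [0.5121, -0.0356, 0.0392]
orientation: [[-0.965, 0.264, -0.0], [0.264, 0.965, -0.0], [0.0, -0.0, -1.0]]
force: [-4.1, 0.4, 5.8]
width: 0.301
finger_force: 45.0
```

Call:
{"name": "jog_arm", "arguments": {"plan": [[[-0.2, 0, -0.03], [0, 0, 0], 0.2], [[-0.5, 0, 0], [0, 0, 0], 0.2], [[-0.5, 0, 0], [0, 0, 0], 0.2], [[-0.5, 0, 0], [0, 0, 0], 0.2], [[-0.5, 0, 0], [0, 0, 0], 0.2], [[-0.5, 0, 0], [0, 0, 0], 0.2], [[-0.5, 0, 0], [0, 0, 0], 0.2], [[-0.5, 0, 0], [0, 0, 0], 0.2], [[-0.5, 0, 0], [0, 0, 0], 0.2], [[-0.3, 0, 0], [0, 0, 0], 0.2], [[0, 0, 0], [0, 0, 0], 0.2], [[0, 0, 0], [0, 0, 0], 0.2], [[0, 0, 0], [0, 0, 0], 0.2]], "force": 60}}

```text
t: 8.9
ee_pos: [0.5564, -0.0478, 0.0392]
orientation: [[-0.965, 0.264, 0.002], [0.264, 0.965, -0.001], [-0.002, -0.0, -1.0]]
force: [1.7, -0.1, 1.9]
width: 0.299
finger_force: 60.0
```

Call:
{"name": "jog_arm", "arguments": {"plan": [[[-0.2, 0, 0], [0, 0, 0], 0.2], [[-0.2, 0, 0], [0, 0, 0], 0.2], [[-0.2, 0, 0], [0, 0, 0], 0.2], [[-0.2, 0, 0], [0, 0, 0], 0.2], [[-0.2, 0, 0], [0, 0, 0], 0.2], [[-0.1, 0, 0], [0, 0, 0], 0.2], [[-0.1, 0, 0], [0, 0, 0], 0.2], [[0, 0, 0], [0, 0, 0], 0.2], [[0, 0, 0], [0, 0, 0], 0.2]]}}

```text
t: 9.8
ee_pos: [0.5642, -0.0499, 0.0394]
orientation: [[-0.965, 0.263, -0.007], [0.263, 0.965, 0.001], [0.007, -0.001, -1.0]]
force: [-13.7, 2.4, 17.7]
width: 0.303
finger_force: 60.0
```

Call:
{"name": "jog_arm", "arguments": {"plan": [[[0, 0, -0.08], [0, 0, 0], 0.2], [[0, 0, 0], [0, 0, 0], 0.2], [[0, 0, 0], [0, 0, 0], 0.2], [[0, 0, 0], [0, 0, 0], 0.2]]}}

```text
t: 10.2
ee_pos: [0.5641, -0.0499, 0.0394]
orientation: [[-0.965, 0.263, -0.007], [0.263, 0.965, 0.001], [0.007, -0.0, -1.0]]
force: [-11.1, 2.0, 11.4]
width: 0.303
finger_force: 60.0
```

```bash
python3 - <<'E'
from h import *
s=bot.get_state();ci=bot.camera_info("wrist");a=bot.camera("wrist")
b=bot.camera("side");c=np.zeros((480,640+0,3),np.uint8)
cr=cv2.resize(b[180:270,270:400],None,fx=4,fy=4,interpolation=2)
t=bot.camera("top")[200:310,300:400];t=cv2.resize(t,None,fx=2,fy=2,interpolation=2)
o=np.zeros((600,800,3),np.uint8);o[:360,:520]=cr;o[:220,560:760]=t
o[360:600,:320]=cv2.resize(a,(320,240));cv2.imwrite("pics/m3.png",o)
cv2.imwrite("pics/w3.png",a)
import pickle;pickle.dump((ci,s),open("w3.pkl","wb"));print(s['torque'],s['ee_pos'])
E
```

```text
[ 0.22186196  1.61378865 -0.05431176] [ 0.56414565 -0.04987505  0.03942159]
```

View pics/m3.png

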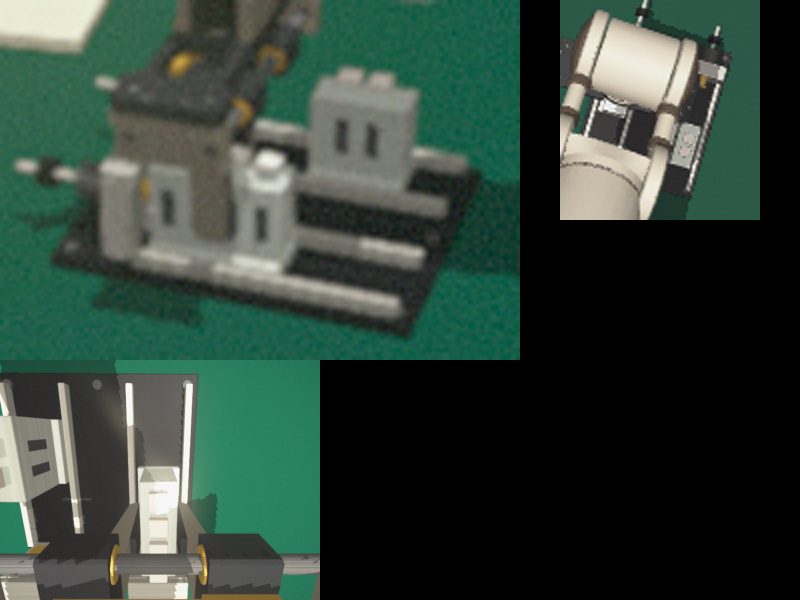

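The side crop shows the carrier upright and low in the lane. Brass is still visible at (145,188), so the plunger isn't fully in yet. I'll continue slowly with less downward pressure.

Call:
{"name": "jog_arm", "arguments": {"plan": [[[-0.1, 0, -0.06], [0, 0, 0], 0.2], [[-0.1, 0, -0.02], [0, 0, 0], 0.2], [[-0.1, 0, -0.02], [0, 0, 0], 0.2], [[-0.1, 0, -0.02], [0, 0, 0], 0.2], [[-0.1, 0, -0.02], [0, 0, 0], 0.2], [[0, 0, 0], [0, 0, 0], 0.2], [[0, 0, 0], [0, 0, 0], 0.2]]}}

```text
t: 11.05
ee_pos: [0.568, -0.0509, 0.0395]
orientation: [[-0.965, 0.263, -0.009], [0.263, 0.965, 0.002], [0.009, -0.0, -1.0]]
force: [-9.0, 1.3, 5.7]
width: 0.296
finger_force: 60.0
```

Call:
{"name": "jog_arm", "arguments": {"plan": [[[-0.1, 0, -0.02], [0, 0, 0], 0.2], [[-0.1, 0, -0.02], [0, 0, 0], 0.2], [[-0.1, 0, -0.02], [0, 0, 0], 0.2], [[0, 0, 0], [0, 0, 0], 0.2], [[0, 0, 0], [0, 0, 0], 0.2], [[0, 0, 0], [0, 0, 0], 0.2]]}}

```text
t: 11.65
ee_pos: [0.5701, -0.0515, 0.0396]
orientation: [[-0.965, 0.263, -0.011], [0.263, 0.965, 0.003], [0.011, -0.0, -1.0]]
force: [-11.5, 1.6, 4.8]
width: 0.301
finger_force: 60.0
```

Call:
{"name": "jog_arm", "arguments": {"plan": [[[-0.1, 0, -0.01], [0, 0, 0], 0.2], [[-0.1, 0, -0.01], [0, 0, 0], 0.2], [[0, 0, 0], [0, 0, 0], 0.2], [[0, 0, 0], [0, 0, 0], 0.2], [[0, 0, 0], [0, 0, 0], 0.2]]}}

```text
t: 12.15
ee_pos: [0.5701, -0.0515, 0.0397]
orientation: [[-0.965, 0.263, -0.015], [0.263, 0.965, 0.004], [0.016, -0.001, -1.0]]
force: [-19.1, 3.1, 11.2]
width: 0.299
finger_force: 60.0
```

Call:
{"name": "jog_arm", "arguments": {"plan": [[[0, 0, -0.05], [0, -0.008, 0], 0.2], [[0, 0, -0.05], [0, -0.007, 0], 0.2], [[0, 0, 0], [0, 0, 0], 0.2], [[0, 0, 0], [0, 0, 0], 0.2], [[0, 0, 0], [0, 0, 0], 0.2]]}}

```text
t: 12.65
ee_pos: [0.5704, -0.0516, 0.0393]
orientation: [[-0.965, 0.263, 0.0], [0.263, 0.965, -0.0], [-0.0, -0.0, -1.0]]
force: [-12.7, 1.0, 0.8]
width: 0.298
finger_force: 60.0
```

```bash
python3 - <<'E'
from h import *
s=bot.get_state();print(s['ee_pos'],s['force'],s['torque'],s['orientation'][:,2] if hasattr(s['orientation'],'shape') else s['orientation'])
ci=bot.camera_info("wrist");a=bot.camera("wrist");b=bot.camera("side")
o=np.zeros((600,800,3),np.uint8)
o[:300,:400]=cv2.resize(b[205:255,290:357-0],(400,300),interpolation=2)
o[:,400:]=0
w=a[20:320,200:400];o[:600,400:]=cv2.resize(w,(400,600),interpolation=2)
cv2.imwrite("pics/m4.png",o)
import pickle;pickle.dump((ci,s),open("w4.pkl","wb"))
E
```

```text
[ 0.57037029 -0.05158495  0.03927362] [-12.74836079   1.02362333   0.83486825] [ 0.27996436  2.00061072 -0.16629529] [ 8.21499947e-05 -3.94817587e-04 -9.99999919e-01]
```

View pics/m4.png

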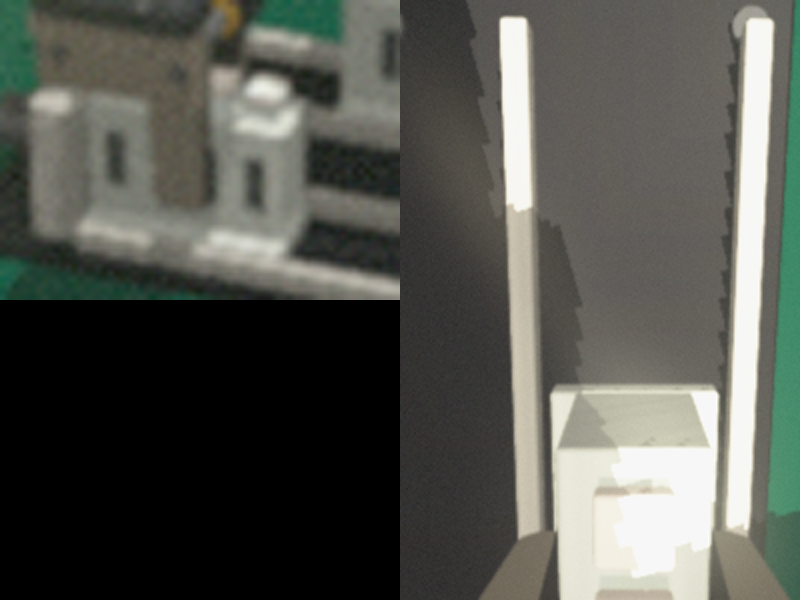

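```bash
python3 - <<'E'
from h import *
import pickle;ci,s=pickle.load(open("w4.pkl","rb"))
R=np.array(s['orientation']);p=s['ee_pos']
P=[(200+(x-400)/2,20+y/2) for x,y in [(514,18),(760,18),(552,388),(718,388)]]
print(np.round((ray(ci,P,.018)-p)@R,4).tolist())
E
```

```text
[[0.12, -0.0253, 0.0213], [0.1199, 0.0265, 0.0212], [0.0407, -0.0197, 0.0213], [0.0406, 0.0198, 0.0213]]
```

Call:
{"name": "jog_arm", "arguments": {"plan": [[[-0.05, 0, 0], [0, 0, 0], 0.2], [[-0.05, 0, 0], [0, -0.003, 0], 0.2], [[-0.05, 0, 0], [0, -0.003, 0], 0.2], [[0, 0, 0], [0, 0, 0], 0.2], [[0, 0, 0], [0, 0, 0], 0.2], [[0, 0, 0], [0, 0, 0], 0.2], [[0, 0, 0], [0, 0, 0], 0.2], [[0, 0, 0], [0, 0, 0], 0.2]]}}

```text
t: 13.55
ee_pos: [0.5705, -0.0516, 0.0392]
orientation: [[-0.965, 0.263, 0.002], [0.263, 0.965, -0.001], [-0.003, -0.0, -1.0]]
force: [-15.2, 2.4, 5.5]
width: 0.296
finger_force: 60.0
```

```bash
python3 -c "
from plant import bot
print(bot.get_state()['force']);print(bot.close_job())"
```

```text
[-15.23631667   2.41170974   5.49492503]
the job is handed in; nothing more can be done
None
```

I loaded the four-cell carrier upright in the empty left lane and pushed it home. I handed the job in with the gripper still holding it against the stop at about 15 N total push; no verdict came back. It stalled rigidly, and the last camera measurement put its rear end about 79 mm from the rail entry, against 80 mm nominal.

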